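# Nip the sample puck and lock the set screw with its jam nut

### The job

On the blue screw clamp, turn the square-headed set screw clockwise until you feel its sprung foot meet the white puck, then about a tenth of a turn more so that the puck is gently nipped. Then run the big hexagon jam nut below the head down clockwise until you feel it meet the washer on the boss, and tighten it about an eighth of a turn more to lock the setting. Overtighten neither, keep the puck centred, let go, and leave the glassware, spanner and spare nut around the clamp where they are.

Things in the scene. Friction and masses are not known exactly. Their poses are not given: they have to be found in the camera images.
- clamp: blue cast screw clamp fixed to the bench; origin on the bench directly below the upright screw axis, z up. Base 160 x 110 mm, 14 mm thick; column on its -x side (robot side at yaw 0), arm, and a steel boss 30 mm across on the screw axis. Column and arm end at 87 mm height; the boss and its slightly sprung seat end at 115 mm.
- setscrew: square steel head of the set screw, 20 x 20 mm, 16 mm tall; origin: centre of its underside on the screw axis, z up; flats face its own +-x, +-y. Starts 151 to 155 mm above the bench, on a 15 mm stem. Clockwise from above lowers it and its foot 15 mm per turn; it stays where left. Steady drag 0.1 N m; on the puck the torque climbs to about 0.25 N m at a proper nip.
- foot: round sprung foot at the lower end of the set screw, 24 mm across; origin: centre of its underside. Starts about 1 to 5 mm above the puck and turns with the screw. A proper nip is about 0.6 rad after first touch, some 20 N on the puck; over 55 N is too much.
- cell: loose white ceramic sample puck, 46 mm across and roughly 30 mm tall (not ground to an exact height), standing on the clamp's base below the foot; origin at the centre of its underside.
- jamnut: steel hexagon jam nut on the stem between boss and head: 36 mm across flats, 16 mm hexagon over a 2 mm flange of 33 mm; origin: centre of its underside on the screw axis, z up; flats face its own +-x and every 60 degrees. Starts 120 to 125 mm above the bench. Clockwise from above runs it down 15 mm per turn, without the screw; it stays where left. Drag 0.12 N m.
- washer: loose steel washer round the stem on top of the boss, 30 mm outside, 17 mm hole, roughly 4 mm thick; origin: centre of its underside. With the nut on it the torque climbs to about 0.29 N m when snug, about 0.8 rad after first touch, some 30 N; over 75 N is too much.
- flask_a: bystander to leave alone: small capped conical flask, 66 mm across, 90 mm tall; origin at its underside
- flask_b: bystander to leave alone: another such flask; origin at its underside
- jar: bystander to leave alone: white jar, 60 mm across, 75 mm tall; origin at its underside
- amber: bystander to leave alone: amber jar, 48 mm across, 85 mm tall; origin at its underside
- spanner: bystander to leave alone: open-ended spanner 170 mm long, lying flat; not needed; origin at its underside
- sparenut: bystander to leave alone: loose spare hexagon nut, 30 mm across flats, 14 mm tall, lying on the bench; not needed; origin at its underside
Not all that is in view belongs to the job. Of the things like the clamp, leave any that is brown or green; of the rest the smaller one is meant.

How it is judged (in metres and radians):
On the way, in this order (a step that is already met when the one before it is completed fails the run):
1. the set screw's foot is nipped onto the puck (contact force between foot and cell above 8 N and horizontal distance between cell and foot below 0.006 m), for 0.2 s.
2. the jam nut is snug on the washer (contact force between jamnut and washer above 12 N), for 0.2 s.
At the end, for the whole second after the job is handed in: The set screw's foot presses on the puck with more than 8 N, the puck centred within 6 mm below it, the jam nut presses on the washer with more than 12 N, and both are at rest (all of step 1 and contact force between jamnut and washer above 12 N and angular speed of each of jamnut, setscrew below 0.1 rad/s); the robot touches nothing.
It fails at once if the puck is squeezed with more than 55 N (contact force between foot and cell above 55 N).
It fails at once if the jam nut is overtightened: more than 75 N on the washer (contact force between jamnut and washer above 75 N).
It fails at once if a bystander is moved by more than 20 mm (distance of any of flask_a, flask_b, jar, amber, spanner, sparenut from where it was at the start of the episode above 0.02 m).
It also fails if it takes over 72 s, if anything falls off the work surface, if the arm or the gripper's body presses on something with over 40 N, if the wrist force passes 120 N, or if a joint passes its speed limit or range.

### The arm

A 6-joint arm with a two-finger parallel gripper is mounted at the origin on the work surface. World frame = base frame: x ahead of the robot, y to its left, z up, the work surface at z = 0. Lengths are in m, angles in degrees, forces in N, time in s.
With the tool pointing down it reaches from about 0.25 to 0.725 m from the base axis. Payload 9.7 kg.
Tool frame: the origin (TCP) lies at the very end of the fingers, on their centre line; the grasp point (between the pads) lies 19 mm behind it; z points along the fingers, y is the line along which they close (so a half turn about z gives the same grasp; the last joint's range is limited). The gripper opens to 85 mm and grips with 20 to 120 N. Pads are 22 mm wide; open, the fingers measure 114 mm over their backs; the gripper's body (76 mm by 85 mm) begins 54 mm behind the grasp point. The pads swing forward as they close: fully open they stand 13 mm farther back than shut.
Start: joints at [67.666, 4.979, 10.078, 95.1, 0, 90], TCP at [0.209, 0.509, 0.231] pointing down, gripper open.
Joint ranges: [-179.16, 179.16], [-48.56, 103.87], [-65.8, 70.77], [-126.05, 130.52], [-82.76, 87.17], [-180, 180]. Speed limits (degrees/s): [127.2, 127.2, 147.25, 180, 180, 180].

### API

Orientations are given as [roll, pitch, yaw] about the fixed x, y, z axes, in that order (R = Rz(yaw) Ry(pitch) Rx(roll)).
In Python, from workcell import bot, viewer, finder gives the robot as it stands. The module is installed in compiled form; this text tells all that it offers.
- The arm moves only by the shell command python3 -m inch 'ROWS' [FORCE]. ROWS is JSON, a list that holds one entry, the list of rows, each a list of 7 numbers: the opening in per cent of the stroke, from 0 (shut) to 100 (fully open), then the shift along the tool's x, y, z in mm, then the turn, a rotation vector about the tool's x, y, z in degrees. In form: [[[grip, tx, ty, tz, ax, ay, az], ...]]. A call has 1 to 8 rows; each row shifts and turns the commanded pose from where the row before left it, along the tool's axes as they then stand; what a row does not reach is not made up. A row lasts 1/8 s, in which the tool goes at most 62.5 mm and 10.7 degrees, less where a joint would pass 70% of its speed; a pose out of reach is approached as far as the arm can. A call with a gripper value outside its range is refused whole. The fingers move at their own pace and stop on an object; FORCE is the grip in N (left out, the last holds). Time passes only in rows, so rows that do not move let the fingers close. It gives the time, the measured TCP pose, the force, the opening and the grip force at its end, in the units of the state.
- bot.get_obs(): the state, without advancing time (a new reading comes with each control period).
- viewer.camera(name): name is "scene" or "side" or "wrist"; returns a dict with "pixels" (480x640x3 uint8, red, green, blue), "vfov" (degrees; the focal length in pixels is half the picture's height over the tangent of half this angle, whatever the lens; pixels are square), "cx", "cy" (the principal point, pixels), "R" (3x3) and "t" (3): a world point X has camera coordinates R X + t. Camera axes: x right, y down, z forward; pixel columns grow to the right and rows downward; lengths in m; the calibration is good to about 2 mm. A picture is of the moment at which its call begins. There is no depth.
- bot.job_done(): hands the job in; it is judged then, once.
Trained networks look in the newest picture that a camera, given by its name, has taken for a name from the list of things; names that differ only in an ending like _2 or _b are one class to them, and where a whole thing is asked for, a point or a joint stands for the part that bears it (a point fixed in the world has none). Each returns a list of dicts, best first, with "conf" (0 to 1); they miss things now and then, are a little off and sometimes report something else, mostly with a low value. They report only what shows in the picture. A call takes as long as a camera call. They do not tell look-alikes from the thing itself.
- finder.outline_of(camera, thing): "pixels" (480x640 bool, what is visible of it) and "extent" ([centre column, centre row, width, height] in pixels, round what is visible of it).
- finder.mark_of(camera, thing): "position" ([column, row] in pixels: a listed point, or the origin of a listed thing).
The state is a dict: "time": time; "q": joint angles; "qd": joint speeds; "joint_efforts": joint torques, N m; "ee_pos": TCP position; "tcp_rot": TCP orientation; "wrist_force": force on the tool from outside, world axes, zero at the start; "torque": the same for the moment, N m; "opening": finger opening in m; "grasp_force": force on a finger pad.
Only numpy, scipy, OpenCV 4.12 (cv2) and the standard library are available. Lean on these libraries where they do the work, as an engineer would, in place of code of your own. Each camera call takes 0.05 s, during which the arm holds its last target. There are 200 camera calls.

## Working session

There is one attempt and no reset: what is moved stays moved. The work goes in short steps, Python scripts to look and compute and a shell command to move; the robot and the scene stay as the last step left them, time stands still between calls to the robot, and variables do not carry over. Pictures are saved under pics/ and viewed, at most 10 in all, crops included, and the job is handed in when it is done.

```bash
mkdir -p pics; cat > h.py <<'E'
import numpy as np, cv2, json
from workcell import bot, viewer, finder
def snap(n,f=None):
    c=viewer.camera(n)
    if f: cv2.imwrite('pics/'+f,cv2.cvtColor(c['pixels'],cv2.COLOR_RGB2BGR))
    return c
def ray(c,p):
    f=240/np.tan(np.radians(c['vfov'])/2); R=np.array(c['R']);t=np.array(c['t'])
    d=R.T@np.array([(p[0]-c['cx'])/f,(p[1]-c['cy'])/f,1]); return -R.T@t,d/np.linalg.norm(d)
def atz(c,p,z):
    o,d=ray(c,p); return o+d*(z-o[2])/d[2]
def proj(c,X):
    f=240/np.tan(np.radians(c['vfov'])/2); v=np.array(c['R'])@np.array(X)+np.array(c['t']); return [c['cx']+f*v[0]/v[2],c['cy']+f*v[1]/v[2]]
def tri(rs):
    A=sum(np.eye(3)-np.outer(d,d) for o,d in rs); b=sum((np.eye(3)-np.outer(d,d))@o for o,d in rs); return np.linalg.solve(A,b)
E
python3 - <<'E'
from h import *
np.set_printoptions(precision=3,suppress=True)
for n in ['scene','side','wrist']:
    c=snap(n,n+'0.png'); print(n,c['vfov'],-np.array(c['R']).T@c['t'])
    for th in ['clamp','setscrew','jamnut','cell']:
        for m in finder.mark_of(n,th): print(th,'mark',np.round(m['position']),round(m['conf'],2))
print(bot.get_obs())
E
```

```text
scene 49.495133496718786 [0.886 0.556 0.699]
clamp mark [183. 236.] 0.96
clamp mark [314. 336.] 0.94
clamp mark [502. 304.] 0.86
clamp mark [339. 236.] 0.76
setscrew mark [161. 153.] 0.84
setscrew mark [342. 172.] 0.7
setscrew mark [313. 268.] 0.61
setscrew mark [539. 208.] 0.59
jamnut mark [164. 170.] 0.94
jamnut mark [342. 189.] 0.86
jamnut mark [316. 283.] 0.73
jamnut mark [262. 403.] 0.71
jamnut mark [526. 230.] 0.61
cell mark [313. 330.] 0.95
side 49.912095095148366 [ 0.063 -0.579  0.786]
clamp mark [330. 242.] 0.81
clamp mark [303. 332.] 0.71
clamp mark [466. 330.] 0.69
clamp mark [177. 260.] 0.66
setscrew mark [493. 253.] 0.86
setscrew mark [153. 181.] 0.75
setscrew mark [302. 272.] 0.66
setscrew mark [335. 187.] 0.62
jamnut mark [487. 269.] 0.98
jamnut mark [160. 195.] 0.81
jamnut mark [328. 195.] 0.54
jamnut mark [301. 284.] 0.51
cell mark [330. 235.] 0.83
wrist 60.655666454556304 [0.133 0.538 0.374]
clamp mark [110. 328.] 0.96
{'time': 0.75, 'q': array([67.665,  4.978, 10.079, 95.099,  0.   , 89.998]), 'qd': array([-0.071, -0.011,  0.02 , -0.044, -0.008, -0.018]), 'joint_efforts': array([  0.004, -52.001,  46.481,   0.001,   0.   ,   0.   ]), 'ee_pos': array([0.209, 0.509, 0.231]), 'tcp_rot': array([179.998,  -0.   , 157.667]), 'wrist_force': array([-0.792,  0.295, -0.327]), 'torque': array([ 0.006, -0.054, -0.025]), 'grasp_force': 0.0, 'opening': 0.08505420200830241}
```

View pics/scene0.png

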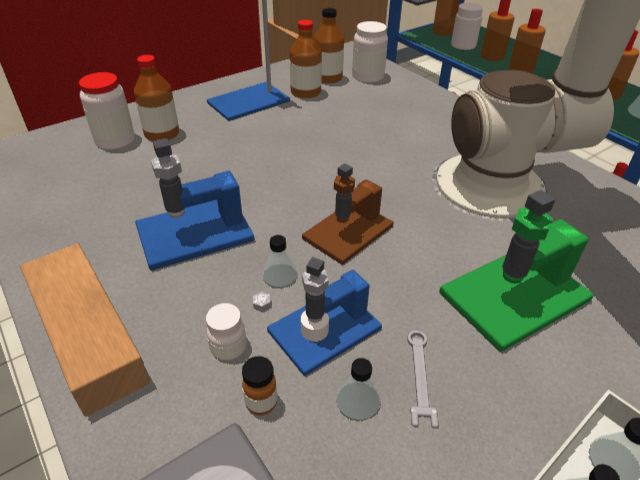

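View pics/side0.png

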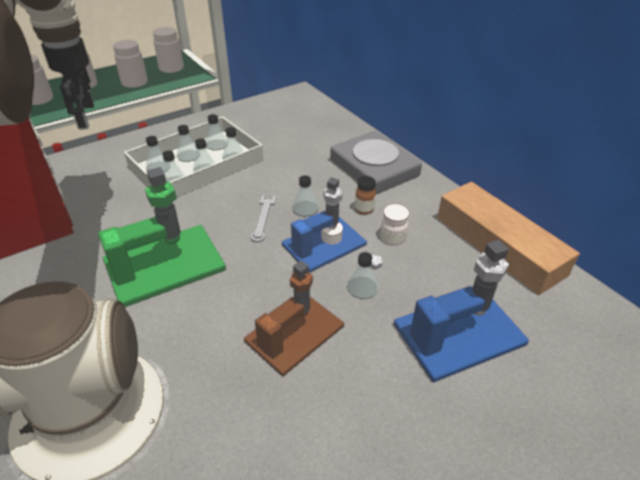

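The candidates in the scene view are small blue (314,336) with a white puck, large blue (183,236), brown (339,236) and green (502,304). By the description I choose the small blue one with the puck. The side view shows it at about (325,240).

```bash
python3 - <<'E'
from h import *
np.set_printoptions(precision=4,suppress=True)
a=snap('scene'); b=snap('side')
P={}
for th,pa in [('clamp',(314,336)),('setscrew',(313,268)),('jamnut',(316,283)),('cell',(313,330))]:
    r=[]
    for n,c,p in [('scene',a,pa),('side',b,(331,190) if th in('setscrew','jamnut') else (330,240))]:
        m=min(finder.mark_of(n,th),key=lambda m:np.hypot(*(np.array(m['position'])-p)))['position']; r.append(ray(c,m))
    print(th,tri(r))
cl=a['pixels'][235:385,250:400]
s=b['pixels'][165:275,270:380]
im=np.hstack([cv2.resize(cl,(400,400),interpolation=3),cv2.resize(s,(400,400),interpolation=3)])
cv2.imwrite('pics/crop1.png',im[:,:,::-1])
w=snap('wrist'); print(np.array(w['R']))
E
```

```text
clamp [ 0.5721  0.1145 -0.0055]
setscrew [0.5744 0.1215 0.1582]
jamnut [0.5709 0.1193 0.1229]
cell [0.5759 0.1176 0.0187]
[[ 0.3803  0.9249 -0.0009]
 [ 0.8777 -0.3606  0.3158]
 [ 0.2917 -0.1209 -0.9488]]
```

View pics/crop1.png

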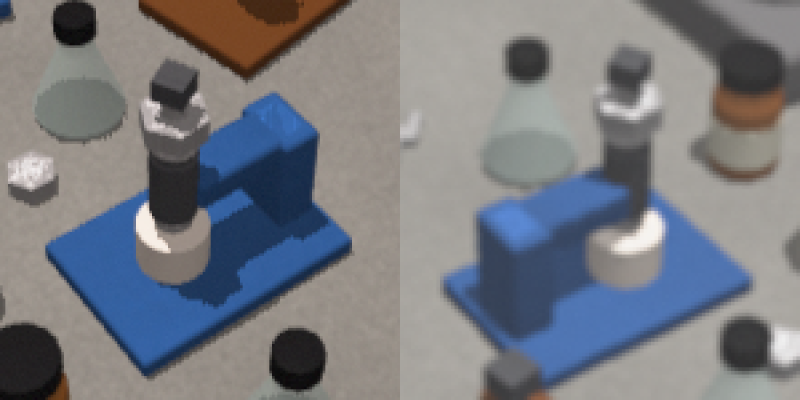

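```bash
python3 -m inch '[[[100,0,0,-40,0,0,0],[100,0,0,-40,0,0,0],[100,0,0,-40,0,0,0],[100,-20,-10,0,0,0,0],[100,-40,-18,0,0,0,0],[100,-40,-18,0,0,0,0],[100,-40,-18,0,0,0,0],[100,-40,-18,0,0,0,0]]]' && python3 -m inch '[[[100,-40,-18,0,0,0,0],[100,-40,-18,0,0,0,0],[100,-40,-18,0,0,0,0],[100,-40,-18,0,0,0,0],[100,-40,-18,0,0,0,0],[100,-40,-18,0,0,0,0],[100,-40,-18,0,0,0,0],[100,0,0,0,0,0,0]]]'; python3 -c "
from h import *
o=bot.get_obs();print(o['q'],o['ee_pos'],o['tcp_rot'],o['time'])"
```

```text
time: 2.3
ee_pos: [0.3452, 0.3628, 0.3505]
tcp_rot: [-180.0, -0.0, 157.7]
wrist_force: [0.1, -0.2, 0.1]
opening: 0.0852
grasp_force: 0.0
time: 3.3
ee_pos: [0.5568, 0.139, 0.3494]
tcp_rot: [-179.9, -0.1, 157.5]
wrist_force: [0.2, 0.6, -0.5]
opening: 0.0857
grasp_force: 0.0
[ 1.40222867e+01  1.36918461e+01  3.35867561e+01  1.10039245e+02
 -2.16500140e-02  3.65643849e+01] [0.55683315 0.13895318 0.34935439] [-1.79896627e+02 -1.03030490e-01  1.57457836e+02] 3.3
```

```bash
python3 -m inch '[[[100,-23,-12,0,0,0,0],[100,0,0,40,0,0,0],[100,0,0,40,0,0,0],[100,0,0,40,0,0,0],[100,0,0,0,0,0,0],[100,0,0,0,0,0,0]]]'; python3 - <<'E'
from h import *
np.set_printoptions(precision=4,suppress=True)
o=bot.get_obs();print(o['q'],o['ee_pos'],o['tcp_rot'],o['time'],o['torque'])
w=snap('wrist','w1.png')
for th in ['setscrew','jamnut']:
  for m in finder.mark_of('wrist',th): print(th,m)
  for m in finder.outline_of('wrist',th)[:2]:
    k=m['pixels'].astype(np.uint8); cs=max(cv2.findContours(k,0,1)[0],key=cv2.contourArea); print(m['conf'],m['extent'],cv2.approxPolyDP(cs,3,True)[:,0].tolist())
print(proj(w,[.574,.119,.168]))
E
```

```text
time: 4.05
ee_pos: [0.5721, 0.1219, 0.2331]
tcp_rot: [179.9, 0.1, 157.7]
wrist_force: [0.4, -0.4, 0.9]
opening: 0.0854
grasp_force: 0.0
[12.0307  9.8391 15.6567 95.7198  0.0035 34.3476] [0.5721 0.1219 0.2331] [179.9419   0.0788 157.683 ] 4.05 [ 0.0332  0.0586 -0.0186]
setscrew {'position': [321.4, 247.7], 'conf': 0.85}
setscrew {'position': [307.6, 321.8], 'conf': 0.58}
0.93 [319.7, 254.6, 48.4, 53.1] [[316, 226], [296, 250], [295, 260], [323, 279], [343, 257], [344, 250]]
0.45 [22.1, 62.7, 13.3, 30.0] [[13, 45], [19, 58], [16, 76], [24, 70], [25, 58]]
jamnut {'position': [322.4, 229.2], 'conf': 0.89}
0.67 [322.4, 228.3, 65.5, 46.4] [[304, 205], [286, 238], [293, 251], [316, 225], [326, 229], [347, 250], [352, 236], [338, 207]]
[np.float64(321.4293056427798), np.float64(259.03077438918825)]
```

View pics/w1.png

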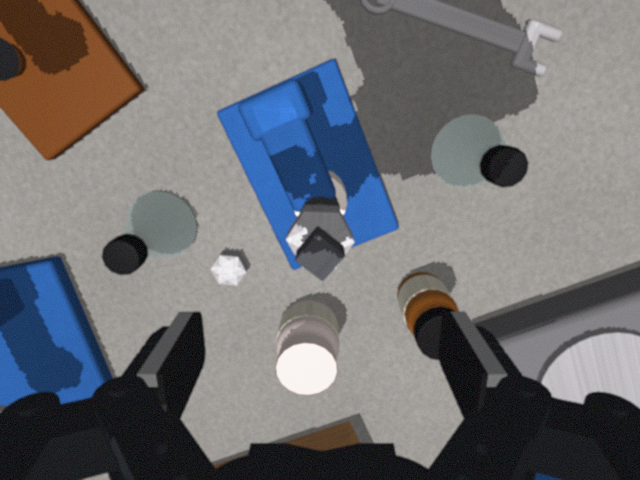

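The wrist view shows the small blue clamp at (310,165), with the square head at (320,255) and the hexagon behind it at (320,228). The flasks are at (165,220) and (465,150), the jar at (307,365) and the amber jar at (437,330).

```bash
python3 - <<'E'
import cv2
i=cv2.imread('pics/w1.png')[190:295,265:375]
i=cv2.resize(i,None,fx=5.5,fy=5.5,interpolation=cv2.INTER_CUBIC)
cv2.imwrite('pics/w1c.png',cv2.convertScaleAbs(i,alpha=1.6,beta=20))
E
```

```text
(no output)
```

View pics/w1c.png

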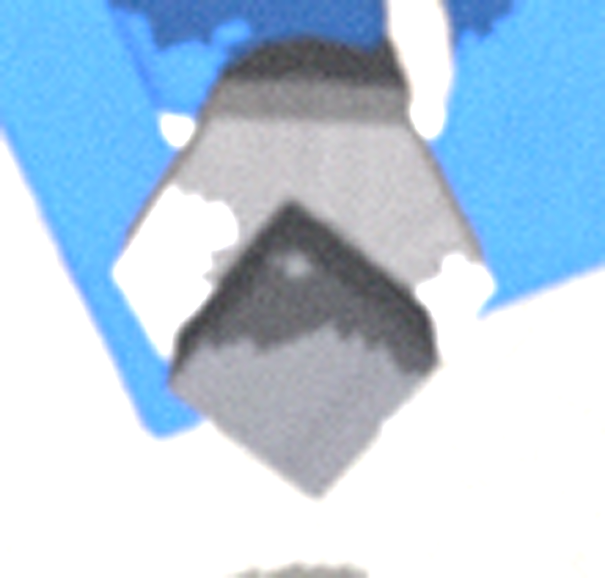

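The crop shows the head's top-face corners at L(172,385), B(317,497), R(440,365) and T(295,253). The nut's top-face corners are at (115,270), (205,120), (410,120) and (490,285).

```bash
python3 - <<'E'
from h import *
np.set_printoptions(precision=4,suppress=True)
w=snap('wrist'); g=lambda p,z:atz(w,(265+p[0]/5.5,190+p[1]/5.5),z)
H=np.array([g(p,.169) for p in [(172,385),(317,497),(440,365),(295,253)]])[:,:2]
e=np.roll(H,-1,0)-H; print('head c',H.mean(0),'sides',np.linalg.norm(e,axis=1),np.degrees(np.arctan2(e[:,1],e[:,0])))
N=np.array([g(p,.140) for p in [(115,270),(205,120),(410,120),(490,285)]])[:,:2]
e=np.diff(N,axis=0); print('nut c',(N[0]+N[3])/2,np.linalg.norm(e,axis=1),np.degrees(np.arctan2(e[:,1],e[:,0])),np.linalg.norm(N[0]-N[3]))
d=N[3]-N[0];print(np.degrees(np.arctan2(d[1],d[0])))
E
```

```text
head c [0.5735 0.1189] sides [0.0187 0.0187 0.0184 0.0184] [  27.3992  117.3182 -151.6311  -63.8289]
nut c [0.5733 0.1185] [0.02   0.0222 0.021 ] [126.9423  67.6466   3.3699] 0.04151874657266142
65.2158904090934
```

```bash
python3 -m inch '[[[100,-2.5,-2.4,0,0,0,0],[100,0,0,0,0,0,-10],[100,0,0,0,0,0,-10],[100,0,0,0,0,0,-10],[80,0,0,20,0,0,-10],[60,0,0,20,0,0,-9.6],[60,0,0,20,0,0,0],[60,0,0,21,0,0,0]]]' 40 && python3 - <<'E'
from h import *
np.set_printoptions(precision=4,suppress=True)
o=bot.get_obs();print(o['q'],o['ee_pos'],o['tcp_rot'],o['time'],o['wrist_force'],o['torque'])
im=[]
for n,p in [('scene',(314,275)),('side',(331,200))]:
    c=snap(n); x,y=p; im.append(cv2.resize(c['pixels'][y-50:y+50,x-50:x+50],(400,400),interpolation=2))
cv2.imwrite('pics/g1.png',np.hstack(im)[:,:,::-1])
E
```

```text
time: 5.35
ee_pos: [0.5737, 0.1183, 0.1497]
tcp_rot: [-180.0, 0.0, -152.7]
wrist_force: [0.4, 0.3, 0.5]
opening: 0.0512
grasp_force: 0.0
[ 11.6523   8.9935   5.4653  86.4597  -0.0024 -15.6064] [0.5737 0.1183 0.1497] [-179.9944    0.011  -152.7413] 5.35 [0.3836 0.2937 0.4975] [0.0254 0.0382 0.0104]
```

View pics/g1.png

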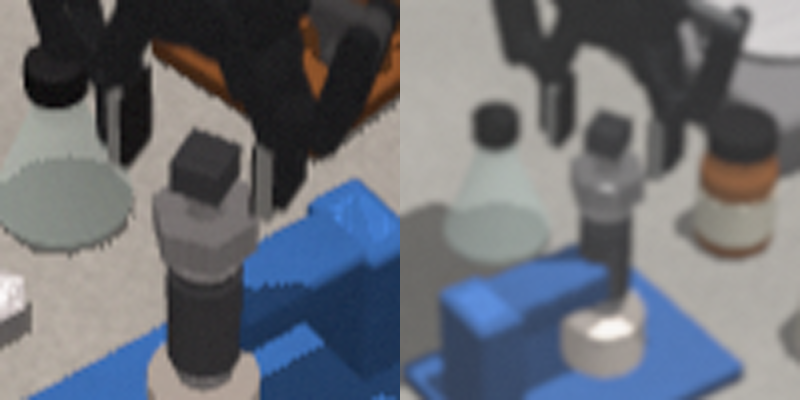

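The fingers straddle the square head, aligned with its flats and clear of everything else. Closing now.

```bash
python3 -m inch '[[[0,0,0,-1,0,0,0],[0,0,0,0,0,0,0],[0,0,0,0,0,0,0],[0,0,0,0,0,0,0],[0,0,0,0,0,0,0],[0,0,0,0,0,0,0],[0,0,0,0,0,0,0]]]' 40 && python3 -c "
from h import *
np.set_printoptions(precision=3,suppress=True)
for i in range(4):
  snap('wrist'); o=bot.get_obs();print(o['ee_pos'],o['tcp_rot'],o['wrist_force'],o['torque'],o['opening'],o['grasp_force'])"
```

```text
time: 6.32
ee_pos: [0.5733, 0.1203, 0.153]
tcp_rot: [179.8, 0.1, -152.6]
wrist_force: [-5.4, 7.9, 4.2]
opening: 0.019
grasp_force: 43.0
[0.573 0.12  0.153] [ 179.84     0.129 -152.647] [-5.267  8.758  4.146] [1.646 1.028 0.033] 0.0192196092453669 43.0015754699707
[0.573 0.12  0.153] [ 179.838    0.131 -152.648] [-4.878  8.242  4.49 ] [1.622 0.996 0.009] 0.018979338753308043 43.00128221511841
[0.573 0.12  0.153] [ 179.84     0.129 -152.646] [-5.895  7.903  4.329] [1.641 1.026 0.008] 0.018763902105094953 43.00135016441345
[0.573 0.12  0.153] [ 179.839    0.126 -152.649] [-4.577  8.144  4.614] [1.628 1.047 0.088] 0.018961027655847926 43.00118029117584
```

```bash
cat > t.py <<'E'
from h import *
np.set_printoptions(precision=3,suppress=True)
T=[];F=[]
for i in range(4):
    snap('wrist'); o=bot.get_obs(); T.append(o['torque']);F.append(o['wrist_force'])
print(o['time'],o['ee_pos'],o['tcp_rot'],'F',np.mean(F,0),'T',np.mean(T,0),'q6',o['q'][5],o['opening'],o['grasp_force'])
E
python3 -m inch '[[[0,0,2,0.4,0,0,6],[0,0,0,0.4,0,0,8],[0,0,0,0.2,0,0,6]]]' |head -1; python3 t.py;python3 -m inch '[[[0,0,0,0.2,0,0,5],[0,0,0,0.2,0,0,5]]]' |head -1; python3 t.py
```

```text
time: 6.9
7.1 [0.573 0.12  0.152] [ 179.99     0.144 -172.619] F [-1.291 -0.123  6.492] T [-0.111  0.305 -0.113] q6 4.484367359838595 0.019028616573584817 43.38798522949219
time: 7.35
7.55 [0.573 0.12  0.152] [179.969   0.139 177.383] F [-1.454 -0.207  6.681] T [-0.176  0.325 -0.145] q6 14.480194313058476 0.0191871911342718 43.39953124523163
```

```bash
python3 -m inch '[[[0,0,0,0.4,0,0,5],[0,0,0,0.4,0,0,5]]]' |head -1; python3 t.py;python3 -m inch '[[[0,0,0,0.3,0,0,5],[0,0,0,0.3,0,0,5]]]' |head -1; python3 t.py
```

```text
time: 7.8
8.0 [0.573 0.12  0.151] [179.945   0.153 167.38 ] F [-2.241 -0.368  8.648] T [-0.255  0.547 -0.091] q6 24.479961770024758 0.0189353793447808 43.68244171142578
time: 8.25
8.45 [0.573 0.12  0.151] [179.917   0.146 157.379] F [-3.053 -0.66  10.278] T [-0.313  0.663 -0.077] q6 34.480852543732844 0.019062503624917727 43.82924258708954
```

```bash
python3 -m inch '[[[0,0,0,0,0,0,5],[0,0,0,0,0,0,5]]]' |head -1; python3 t.py;python3 -m inch '[[[0,0,0,0,0,0,5],[0,0,0,0,0,0,5]]]' |head -1; python3 t.py
```

```text
time: 8.7
8.9 [0.573 0.12  0.15 ] [179.916   0.11  147.375] F [-1.732 -0.997  8.096] T [-0.336  0.541 -0.093] q6 44.48057756375984 0.018838386834938357 43.55123519897461
time: 9.15
9.35 [0.573 0.12  0.15 ] [179.924   0.077 137.398] F [-1.579 -0.93   6.108] T [-0.321  0.46  -0.097] q6 54.45776899615819 0.018888698565479332 43.38113486766815
```

```bash
for i in 1 2; do python3 -m inch '[[[0,0,0,0.1,0,0,5],[0,0,0,0.1,0,0,5]]]' |head -1; python3 t.py; done; python3 -m inch '[[[0,0,0,0.1,0,0,5],[0,0,0,0.1,0,0,5]]]' |head -1; python3 t.py
```

```text
time: 9.6
9.8 [0.573 0.12  0.15 ] [179.922   0.057 127.405] F [-1.257 -1.402  6.075] T [-0.353  0.414 -0.058] q6 64.45054877974644 0.01890512519441159 43.29775035381317
time: 10.05
10.25 [0.573 0.12  0.149] [179.927   0.041 117.454] F [-1.26  -1.61   5.898] T [-0.347  0.435 -0.109] q6 74.39863967116041 0.018969027069179675 43.31791877746582
time: 10.5
10.7 [0.573 0.12  0.149] [179.934   0.024 107.46 ] F [-0.928 -1.239  5.434] T [-0.393  0.431 -0.069] q6 84.39482946676858 0.019435358808843627 43.27119290828705
```

```bash
sed -i "s/^print.*/&; print('eff',o['joint_efforts'])/" t.py; python3 t.py; python3 -m inch '[[[0,0,0,0.1,0,0,5],[0,0,0,0.1,0,0,1]]]' |head -1; python3 t.py
```

```text
10.9 [0.573 0.12  0.149] [179.933   0.026 107.467] F [-1.403 -1.308  5.061] T [-0.36   0.428 -0.112] q6 84.3877539896922 0.018859276914358587 43.27064752578735
eff [  0.776 -53.914  45.12   -0.872   0.355  -0.129]
time: 11.15
11.35 [0.573 0.12  0.149] [179.932   0.019 101.483] F [-1.283 -1.918  5.409] T [-0.397  0.482  0.069] q6 90.37398780591003 0.018789708199110435 43.28396737575531
eff [  0.683 -53.825  45.12   -0.958   0.372   0.071]
```

```bash
cat > t2.py <<'E'
from h import *
np.set_printoptions(precision=3,suppress=True)
o=bot.get_obs(); r=[(o['torque'][2],o['joint_efforts'][5])]
for i in range(2):
    snap('wrist'); o=bot.get_obs(); r.append((o['torque'][2],o['joint_efforts'][5]))
print(o['time'],o['ee_pos'],'F',o['wrist_force'],'yaw',o['tcp_rot'][2],'q6',o['q'][5],'Tz,eff',np.array(r).T.tolist())
E
python3 -m inch '[[[0,0,0,0.1,0,0,1],[0,0,0,0.1,0,0,1],[0,0,0,0,0,0,1],[0,0,0,0,0,0,1]]]' |head -1; python3 t2.py; python3 -m inch '[[[0,0,0,0.1,0,0,1],[0,0,0,0.1,0,0,1],[0,0,0,0,0,0,1],[0,0,0,0,0,0,1]]]' |head -1; python3 t2.py
```

```text
time: 11.85
11.95 [0.573 0.12  0.149] F [-1.814 -2.141  6.41 ] yaw 97.4587082826983 q6 94.39570748725738 Tz,eff [[0.22010093250432522, 0.18202723478575322, 0.08154591198448256], [-0.020339529728516936, 0.05794497672468424, 0.2915390208363533]]
time: 12.45
12.55 [0.573 0.12  0.148] F [-1.523 -1.355  6.15 ] yaw 93.46546156603851 q6 98.3922313200899 Tz,eff [[0.2594001189118108, 0.18368000735456044, 0.11395842908105065], [0.005156094557605684, 0.07892342051491141, 0.31748056411743164]]
```

```bash
for i in 1; do python3 -m inch '[[[0,0,0,0.1,0,0,1],[0,0,0,0,0,0,1],[0,0,0,0,0,0,1]]]' |head -1; python3 t2.py; done;  python3 -m inch '[[[0,0,0,0.1,0,0,1],[0,0,0,0,0,0,1],[0,0,0,0,0,0,1]]]' |head -1; python3 t2.py; python3 - <<'E'
from h import *
im=[]
for n,p in [('scene',(314,305)),('side',(331,215))]:
    c=snap(n); x,y=p; im.append(cv2.resize(c['pixels'][y-50:y+50,x-50:x+50],(400,400),interpolation=2))
cv2.imwrite('pics/g2.png',np.hstack(im)[:,:,::-1])
E
```

```text
time: 12.92
13.025 [0.573 0.12  0.148] F [-3.052 -1.45   6.747] yaw 90.46887614716674 q6 101.38883733629761 Tz,eff [[0.21917819309791836, 0.1835355637751823, 0.14545275962665524], [0.022957236506044865, 0.09806242771446705, 0.33877196721732616]]
time: 13.4
13.5 [0.573 0.12  0.148] F [-2.498 -1.321  6.706] yaw 87.46997912408678 q6 104.38695345577466 Tz,eff [[0.27940617573018844, 0.2520589070918958, 0.18969717480115839], [0.041594929061830044, 0.13848602771759033, 0.3716746252030134]]
```

View pics/g2.png

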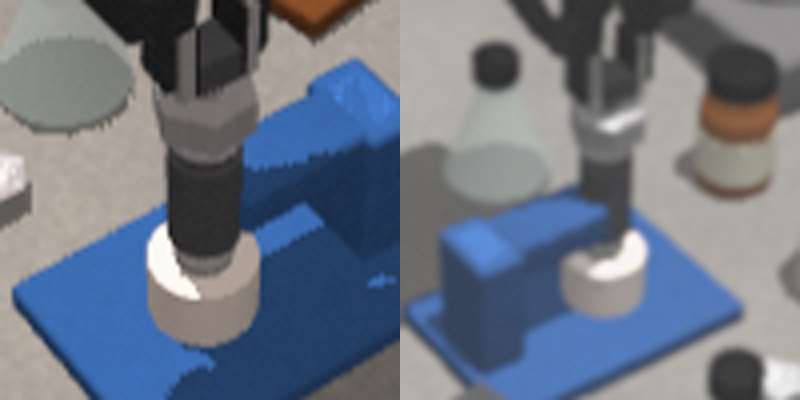

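```bash
python3 -m inch '[[[0,0,0,0.1,0,0,1],[0,0,0,0,0,0,1],[0,0,0,0,0,0,1]]]' |head -1; python3 t2.py; python3 -m inch '[[[0,0,0,0.1,0,0,1],[0,0,0,0,0,0,1],[0,0,0,0,0,0,1]]]' |head -1; python3 t2.py
```

```text
time: 13.98
14.075 [0.573 0.12  0.148] F [-3.08  -2.008  7.191] yaw 84.46758229144844 q6 107.3885285243852 Tz,eff [[0.2666949626875064, 0.25950672273228015, 0.19126361752043256], [0.06315392442047596, 0.1297324150800705, 0.372458528727293]]
time: 14.45
14.55 [0.573 0.12  0.148] F [-2.279 -1.554  6.747] yaw 81.47443651530497 q6 110.38528086200095 Tz,eff [[0.27662328150440807, 0.22710117965326246, 0.19741282342756844], [0.08518574293702841, 0.14254904352128506, 0.3857780434191227]]
```

```bash
python3 -m inch '[[[30,0,0,0,0,0,0],[60,0,0,0,0,0,0],[100,0,0,0,0,0,0],[100,0,0,-10,0,0,0],[100,0,0,-20,0,0,0],[100,0,0,-10,0,0,-4],[100,0,0,0,0,0,-10],[100,0,0,0,0,0,-10]]]' && python3 -m inch '[[[100,0,0,0,0,0,-10],[100,0,0,0,0,0,-10],[100,0,0,0,0,0,-10],[100,0,0,0,0,0,-10],[100,0,0,0,0,0,-10],[100,0,0,0,0,0,-10],[100,0,0,0,0,0,-10],[100,0,0,0,0,0,-10]]]' |head -1; python3 -m inch '[[[100,0,0,0,0,0,-10],[100,0,0,0,0,0,-10],[100,0,0,0,0,0,-10],[100,0,0,0,0,0,-10],[100,0,0,0,0,0,-10],[100,0,0,0,0,0,-10],[100,0,0,0,0,0,0],[100,0,0,0,0,0,0]]]'
python3 - <<'E'
from h import *
o=bot.get_obs();print(o['q'],o['ee_pos'],o['tcp_rot'],o['torque'])
w=snap('wrist'); x,y=map(int,proj(w,[.5735,.1195,.15])); print(x,y)
x0,y0=x-60,y-50
cv2.imwrite('pics/w2.png',cv2.convertScaleAbs(cv2.resize(w['pixels'][y0:y0+100,x0:x0+120,::-1],None,fx=5,fy=5,interpolation=2),alpha=1.3,beta=20)); print(x0,y0)
E
```

```text
time: 15.55
ee_pos: [0.5729, 0.1204, 0.1879]
tcp_rot: [179.9, 0.0, 105.6]
wrist_force: [-0.2, 0.0, -0.7]
opening: 0.0855
grasp_force: 0.0
time: 16.55
time: 17.55
ee_pos: [0.5727, 0.1203, 0.1873]
tcp_rot: [-180.0, 0.0, -114.9]
wrist_force: [-0.8, 0.4, 0.7]
opening: 0.0853
grasp_force: 0.0
[ 1.18659891e+01  9.13701361e+00  9.76467943e+00  9.06071272e+01
  2.17204897e-03 -5.31872764e+01] [0.57272943 0.12034903 0.18725065] [-1.79984858e+02  1.40457374e-02 -1.14946732e+02] [-0.01673529 -0.01891482 -0.02564616]
319 278
259 228
```

View pics/w2.png

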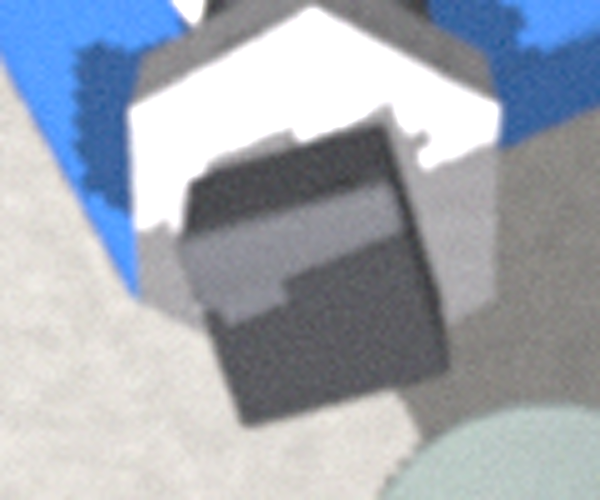

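The nut is clearly seen, its left and right flats vertical in the image (crop x≈130 and 498), so they are parallel to the pads. The head sits free above it.

```bash
python3 - <<'E'
from h import *
np.set_printoptions(precision=4,suppress=True)
w=snap('wrist'); g=lambda p,z:atz(w,(259+p[0]/5,228+p[1]/5),z)[:2]
for z in (.138,.141):
  N=np.array([g(p,z) for p in [(130,105),(312,5),(500,105),(495,298),(137,298)]])
  print(z,(N[[0,2,3,4]]).mean(0),np.linalg.norm(N[0]-N[2]),[np.degrees(np.arctan2(*(N[a]-N[b])[::-1])) for a,b in((2,0),(3,4),(2,3),(0,4))])
o=bot.get_obs(); print('closing dir',(o['tcp_rot'][2]-90)%180)
E
```

```text
0.138 [0.5723 0.1201] 0.036936269803937175 [np.float64(155.09482262972367), np.float64(155.10192111841923), np.float64(-114.68078807513244), np.float64(-114.58919832183258)]
0.141 [0.5718 0.119 ] 0.03635895342749759 [np.float64(155.0948226297237), np.float64(155.10192111841934), np.float64(-114.68078807513218), np.float64(-114.5891983218326)]
closing dir 155.12320635805654
```

```bash
python3 -m inch '[[[100,0,0,30,0,0,0],[100,0,0,25,0,0,0],[80,0,0,12,0,0,0],[0,0,0,0,0,0,0],[0,0,0,0,0,0,0],[0,0,0,0,0,0,0],[0,0,0,0,0,0,0],[0,0,0,0,0,0,0]]]' 40;python3 t.py
```

```text
time: 18.65
ee_pos: [0.5729, 0.1205, 0.121]
tcp_rot: [-179.9, 0.1, -114.7]
wrist_force: [-2.9, 0.4, 6.2]
opening: 0.0351
grasp_force: 43.5
18.85 [0.573 0.12  0.121] [-179.941    0.053 -114.733] F [-3.018  0.619  5.952] T [0.091 0.559 0.025] q6 -53.39799922521189 0.035128913448598004 43.472847741795704
eff [ -0.635 -53.488  45.046  -1.088  -0.279   0.042]
```

```bash
python3 -m inch '[[[0,0,0,0.2,0,0,6],[0,0,0,0.2,0,0,6],[0,0,0,0,0,0,1],[0,0,0,0,0,0,1],[0,0,0,0,0,0,1]]]' |head -1; python3 t2.py; python3 -m inch '[[[0,0,0,0.2,0,0,6],[0,0,0,0.2,0,0,6],[0,0,0,0,0,0,1],[0,0,0,0,0,0,1],[0,0,0,0,0,0,1]]]' |head -1; python3 t2.py; 
```

```text
time: 19.48
19.575 [0.573 0.12  0.12 ] F [-2.356  1.006  5.784] yaw -129.76267966121588 q6 -38.368517670274564 Tz,eff [[0.09813332081499668, 0.11936828557057608, 0.07030080564268895], [-0.1266653649508953, -0.024222542415373027, 0.23233186919242144]]
time: 20.2
20.3 [0.573 0.12  0.12 ] F [-2.405  0.714  4.49 ] yaw -144.73177038630988 q6 -23.398635756906785 Tz,eff [[0.07839312361824327, 0.15328645881118647, 0.038307828863502785], [-0.12411837000399828, -0.022170994780026376, 0.23329165298491716]]
```

```bash
python3 -m inch '[[[0,0,0,0.2,0,0,6],[0,0,0,0.2,0,0,6],[0,0,0,0,0,0,1],[0,0,0,0,0,0,1],[0,0,0,0,0,0,1]]]' |head -1; python3 t2.py; python3 -m inch '[[[0,0,0,0.2,0,0,6],[0,0,0,0.2,0,0,6],[0,0,0,0,0,0,1],[0,0,0,0,0,0,1],[0,0,0,0,0,0,1]]]' |head -1; python3 t2.py; 
```

```text
time: 20.92
21.025 [0.573 0.12  0.119] F [-1.387  0.221  5.036] yaw -159.67341391957822 q6 -8.45761064275866 Tz,eff [[0.10343448613168427, 0.09389420121112538, 0.026213541678995048], [-0.16745565924793482, -0.03795710625126958, 0.23116428405046463]]
time: 21.65
21.75 [0.573 0.12  0.119] F [-0.869  1.915  5.527] yaw -174.67499889605796 q6 6.543991984009678 Tz,eff [[0.13097412034454825, 0.07572125819287316, 0.07683044637363368], [-0.11275974567979574, -0.09226815775036812, 0.21702839992940426]]
```

```bash
python3 -m inch '[[[0,0,0,0.2,0,0,6],[0,0,0,0.2,0,0,6],[0,0,0,0,0,0,1],[0,0,0,0,0,0,1],[0,0,0,0,0,0,1]]]' |head -1; python3 t2.py; python3 -m inch '[[[0,0,0,0.2,0,0,6],[0,0,0,0.2,0,0,6],[0,0,0,0,0,0,1],[0,0,0,0,0,0,1],[0,0,0,0,0,0,1]]]' |head -1; python3 t2.py; 
```

```text
time: 22.38
22.475 [0.573 0.12  0.118] F [1.853 2.412 4.147] yaw 170.27490106796856 q6 21.59257908573255 Tz,eff [[0.11433178406229147, 0.04558078298222384, 0.0013594678814195238], [-0.14620129019021988, -0.09165609022602439, 0.24163015186786652]]
time: 23.1
23.2 [0.573 0.12  0.117] F [4.638 3.047 1.644] yaw 155.26950542201882 q6 36.59741112105826 Tz,eff [[0.16674013858881231, 0.11275048731663187, 0.022040830813032514], [-0.13734564185142517, -0.08358693681657314, 0.25140395388007164]]
```

```bash
python3 -m inch '[[[0,0,0,0.4,0,0,6],[0,0,0,0.4,0,0,6],[0,0,0,0,0,0,1],[0,0,0,0,0,0,1],[0,0,0,0,0,0,1]]]' |head -1; python3 t2.py; python3 -m inch '[[[0,0,0,0.4,0,0,3],[0,0,0,0.4,0,0,3],[0,0,0,0,0,0,1],[0,0,0,0,0,0,1],[0,0,0,0,0,0,1]]]' |head -1; python3 t2.py; 
```

```text
time: 23.82
23.925 [0.573 0.12  0.117] F [4.222 4.097 3.568] yaw 140.35283199793787 q6 51.511374011453725 Tz,eff [[0.06664337208180969, 0.10856049704354706, 0.05977857786145219], [-0.10622031753882766, -0.008563641167711467, 0.24069830775260925]]
time: 24.55
24.65 [0.573 0.12  0.116] F [3.153 2.984 6.823] yaw 131.36103230095088 q6 60.506266381516994 Tz,eff [[0.1667607106327021, 0.1938887835915294, 0.09847073458239232], [-0.05687984637916088, 0.038620177656412125, 0.27817259542644024]]
```

```bash
python3 -m inch '[[[0,0,0,0.1,0,0,3],[0,0,0,0.1,0,0,3],[0,0,0,0,0,0,1],[0,0,0,0,0,0,1],[0,0,0,0,0,0,1]]]' |head -1; python3 t2.py; python3 -m inch '[[[0,0,0,0.1,0,0,3],[0,0,0,0.1,0,0,3],[0,0,0,0,0,0,1],[0,0,0,0,0,0,1],[0,0,0,0,0,0,1]]]' |head -1; python3 t2.py; 
```

```text
time: 25.28
25.375 [0.573 0.12  0.116] F [2.085 2.456 7.162] yaw 122.36291775632871 q6 69.50369030231663 Tz,eff [[0.18996919474076007, 0.1427332994260239, 0.1740263050255151], [-0.012093280674889684, 0.08369032060727477, 0.320667726919055]]
time: 26.0
26.1 [0.573 0.12  0.116] F [2.59  3.155 6.792] yaw 113.36074490666113 q6 78.50460520182591 Tz,eff [[0.24083095525665496, 0.2482287699377234, 0.1230782125502209], [0.014594238891731948, 0.08058273699134588, 0.32386413775384426]]
```

```bash
python3 -m inch '[[[0,0,0,0.1,0,0,3],[0,0,0,0.1,0,0,3],[0,0,0,0,0,0,1],[0,0,0,0,0,0,1],[0,0,0,0,0,0,1]]]' |head -1; python3 t2.py; python3 -m inch '[[[0,0,0,0.1,0,0,2],[0,0,0,0.1,0,0,2],[0,0,0,0,0,0,1],[0,0,0,0,0,0,1],[0,0,0,0,0,0,1]]]' |head -1; python3 t2.py; 
```

```text
time: 26.72
26.825 [0.573 0.12  0.116] F [2.363 2.507 6.113] yaw 104.3674324577682 q6 87.50013128441509 Tz,eff [[0.24872792544771843, 0.22922813187824143, 0.209786022569349], [0.04043670021928847, 0.13094165828078985, 0.377069441601634]]
time: 27.45
27.55 [0.573 0.12  0.116] F [2.543 2.725 7.377] yaw 97.3742526559583 q6 94.49496207644385 Tz,eff [[0.35305016429884906, 0.33754862899174837, 0.22671633380335723], [0.08353303419426084, 0.22616848815232515, 0.45833601616322994]]
```

The torque has reached a snug value. Releasing and lifting clear, then a look.

```bash
python3 -m inch '[[[60,0,0,0,0,0,0],[100,0,0,0,0,0,0],[100,0,0,0,0,0,0],[100,0,0,0,0,0,0],[100,0,0,-20,0,0,0],[100,0,0,-40,0,0,0],[100,0,0,-40,0,0,0],[100,0,0,0,0,0,0]]]'; python3 - <<'E'
from h import *
im=[]
for n,p in [('scene',(314,300)),('side',(331,215))]:
    c=snap(n); x,y=p; im.append(cv2.resize(c['pixels'][y-65:y+65,x-65:x+65],(400,400),interpolation=2))
cv2.imwrite('pics/g3.png',np.hstack(im)[:,:,::-1])
E
```

```text
time: 28.55
ee_pos: [0.5738, 0.1205, 0.2185]
tcp_rot: [179.7, -0.0, 97.3]
wrist_force: [0.5, 0.3, 0.3]
opening: 0.0854
grasp_force: 0.0
```

View pics/g3.png

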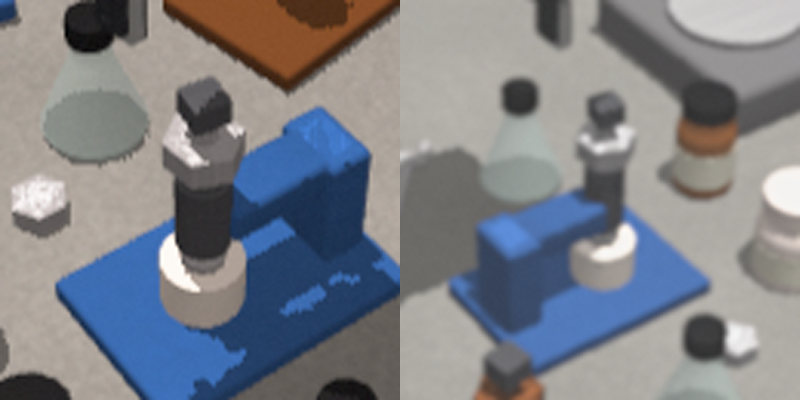

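The foot sits on the puck (crop 205,260), the nut is down on the boss (205,150), and the gripper is clear. The bystanders in view look undisturbed.

```bash
python3 -c "
from workcell import bot
print(bot.job_done())"
```

```text
the job is handed in; nothing more can be done
None
```

I nipped the set screw onto the puck and snugged the jam nut onto the washer by the rise in torque (about 0.27 and 0.3 N m), then released both and handed the job in at about 29 s. The hand-in returned no verdict; by my estimate the forces are about 20–25 N on the puck and about 30 N on the washer, and the bystanders in view looked unmoved.

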